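# Line up the tumbler turner's carriage with a drift and bolt it down

## Robot

A 6-joint arm with a two-finger parallel gripper is mounted at the origin on the work surface. World frame = base frame: x ahead of the robot, y to its left, z up, the work surface at z = 0. Lengths are in m, angles in degrees, forces in N, time in s.
With the tool pointing down it reaches from about 0.4 to 0.825 m from the base axis. Payload 7 kg.
Tool frame: the origin (TCP) lies between the finger pads; the fingertips stand 11 mm ahead of it and the grasp point (between the pads) lies 8 mm behind it; z points along the fingers, y is the direction in which the jaws open and shut (so a half turn about z gives the same grasp; the last joint's range is limited). The gripper opens to 88 mm and grips with 3 to 60 N. Pads are 19 mm wide; open, the fingers measure 130 mm over their backs; the gripper's body (78 mm by 193 mm) begins 47 mm behind the grasp point.
Start: joints at [79.647, 20.546, 0.682, 0, -70.136, -16.507], TCP at [0.305, 0.602, 0.238] pointing down, gripper open.
Joint ranges: [-176.03, 176.03], [-82.01, 121.73], [-58.28, 71.71], [-173.87, 95.51], [-174.79, -0.11], [-173.66, 173.66]. Speed limits (degrees/s): [136.94, 136.94, 172.46, 180, 180, 180].

## Interface

Orientations are given as [roll, pitch, yaw] about the fixed x, y, z axes, in that order (R = Rz(yaw) Ry(pitch) Rx(roll)).
In Python, from plant import r gives the robot as it stands.
- The arm moves only by the shell command python3 -m inch 'ROWS' [OPENING] [FORCE]. ROWS is JSON, a list of rows, each an object of numbers: "x", "y", "z": the shift along the tool's x, y, z as a fraction of full scale; "yaw": the turn about the tool's z as a fraction of full scale. In form: [{"x": .., "y": .., "z": .., "yaw": ..}, ...]. A call has 1 to 5 rows; each row shifts and turns the pose as measured when the row begins, along the tool's axes as they then stand; what a row does not reach is not made up. Full scale, the value 1, is 0.025 m for a shift and 4 degrees for a turn. A row lasts 1/12 s, in which the tool goes at most 41.7 mm and 7.16 degrees, less where a joint would pass 70% of its speed; a pose out of reach is approached as far as the arm can. A call with a number of a shift or a turn outside -1 to 1 is refused whole. A call with a gripper value outside its range is refused whole. OPENING is the opening, from -1 (shut) to 1 (fully open), set as the call begins (- or left out, the last holds). The fingers move at their own pace and stop on an object; FORCE is the grip in N (left out, the last holds). Time passes only in rows, so rows that do not move let the fingers close. It gives the time, the measured TCP pose, the force and the opening at its end, in the units of the state.
- r.get_state(): the state, without advancing time (a new reading comes with each control period).
- r.capture(name): name is "side" or "top" or "wrist"; returns (picture, depth): 480x640x3 uint8, red, green, blue; 480x640 float32, m along the optical axis (not along the pixel's ray), 0 where there is no reading.
- r.camera_info(name): a dict with "mtx" (3x3 intrinsics, pixels), "pose" (4x4, takes a point from camera to world coordinates). Camera axes: x right, y down, z forward; pixel columns grow to the right and rows downward; lengths in m; the calibration is good to about 2 mm. A picture is of the moment at which its call begins: read the wrist's pose just before it. camera_info takes no time and is no camera call; for the wrist camera it gives the pose at the moment of the call.
- r.close_job(): hands the job in, once; it reports no verdict.
The state is a dict: "time_s": time; "joints": joint angles; "qd": joint speeds; "joint_torque": joint torques, N m; "tcp_pos": TCP position; "eef_rot": TCP orientation; "contact_force": force on the tool from outside, world axes, zero at the start; "moment": the same for the moment, N m; "gripper_width": finger opening in m.
Only numpy, scipy, OpenCV 4.12 (cv2) and the standard library are available. Lean on these libraries where they do the work, as an engineer would, in place of code of your own. Each camera call takes 0.05 s, during which the arm holds its last target. There are 200 camera calls.

## Task

The red carriage of the tumbler turner has slipped, so its hole no longer lines up with the hole in the bed underneath. Take the tapered drift from the rack, push it down through both holes until its collar is down on the carriage, so that it levers the carriage into line, and put the drift back in the rack hole it came from. Then take the large hex bolt from the rack and drop it through both holes, upright and with its flange flat on the carriage.

Things in the scene. Friction and masses are not known exactly. Their poses are not given: they have to be found in the camera images.
- drift_mid (a point): Tapered drift, the only one in the rack with a round dark wooden handle; hangs tip down by its collar. Up from the tip: steel cone 6 to 32 mm dia. (0-60 mm), 32 mm round (60-86), collar 54 mm dia. (86-92), handle 28 mm dia. (92-142, domed top). 0.4 kg. Point: on its axis, 71 mm above the tip; z up the axis. Rack: low plywood stand, top 100 mm high, open below, four 36 mm holes 95 mm apart.
- bolt_mid (a point): Large steel hex bolt, hanging in another rack hole (bystanders there: a small hex bolt with a 22 mm head, a pin with a flat bar head). Up from the tip: shank 24 mm dia. with chamfered end (0-55 mm), flange 54 mm dia. (55-61), hex head 36 mm across flats (61-85). 0.45 kg. Point: on its axis, 42.5 mm above the tip; z up the axis; flats of the head face its +x, -x and every 60 degrees round.
- bed_hole (a point): Centre of the 36 mm round hole in the aluminium bed of the tumbler turner, at the upper face of the bed's plate: 85 mm above the table, 12 mm thick, open below down to the table. z up; y along the bed, the way the carriage slides. The bed is fixed, 100 mm wide, and reaches 70 mm to +y and 330 mm to -y of this point.
- carriage_hole (a point): Centre of the 36 mm round hole in the red carriage plate, at its upper face: 97 mm above the table, plate 12 mm thick, lying on the bed. It slides only along the bed, takes about 3 N to move and stays where left. At the start it is 14 to 17 mm from the bed's hole, towards the bed's +y. 135 mm to its -y stands a red upright with a blue tumbler behind it, tops about 105 mm above the plate.
Mind the look-alikes: they are no part of the job. Leave any black, green or purple look-alike of the part that bears bolt_mid alone.

How it is judged (in metres and radians):
On the way, in this order (a step that is already met when the one before it is completed fails the run):
1. the drift's tip has entered both holes while they are still out of line (z of drift_mid in the frame of bed_hole below 0.069 m and horizontal distance between drift_mid and bed_hole below 0.035 m and horizontal distance between carriage_hole and bed_hole above 0.008 m), for 0.04 s.
2. the drift is down through both holes, its collar on the carriage or within 15 mm of it, and the holes are in line within 8 mm (z of drift_mid in the frame of bed_hole below 0.012 m and horizontal distance between drift_mid and bed_hole below 0.02 m and horizontal distance between carriage_hole and bed_hole below 0.008 m), for 0.2 s.
3. the drift is back in its rack hole, within 20 mm of where it was and upright within 10 degrees (distance of drift_mid from where it was at the start of the episode below 0.02 m and angle between drift_mid's own z axis and vertical below 0.17 rad), for 0.2 s.
At the end, for the whole second after the job is handed in: The large hex bolt stands through both holes, upright within 10 degrees and within 15 mm of the bed hole's axis, its flange down on the carriage within 8 mm, the two holes within 14 mm of each other; the drift is back in its rack hole, within 20 mm of where it was and upright within 10 degrees (all of step 3 and z of bolt_mid in the frame of bed_hole between -0.012 and 0.008 m and horizontal distance between bolt_mid and bed_hole below 0.015 m and angle between bolt_mid's own z axis and vertical below 0.17 rad and horizontal distance between carriage_hole and bed_hole below 0.014 m); the robot touches nothing.
It also fails if it takes over 64 s, if anything falls off the work surface, if the arm or the gripper's body presses on something with over 40 N, if the wrist force passes 120 N, or if a joint passes its speed limit or range.

## Working session

There is one attempt and no reset: what is moved stays moved. The work goes in short steps, Python scripts to look and compute and a shell command to move; the robot and the scene stay as the last step left them, time stands still between calls to the robot, and variables do not carry over. Pictures are saved under pics/ and viewed, about 8 in all and at most 12, crops included, and the job is handed in when it is done.

```bash
ls && mkdir -p pics
python3 - <<'E'
from plant import r
import cv2,numpy as np
print(r.get_state())
ims=[]
for n in ("top","side"):
    p,d=r.capture(n); np.savez(f"pics/{n}0.npz",p=p,d=d,**r.camera_info(n)); print(n,r.camera_info(n)["mtx"].tolist(),r.camera_info(n)["pose"].round(4).tolist())
    cv2.imwrite(f"pics/{n}0.png",p[:,:,::-1])
E
```

```text
pics
{'time_s': 0.0, 'joints': array([ 7.96479574e+01,  2.05915362e+01,  6.34004746e-01, -1.71920100e-02,
       -7.01376460e+01, -1.65063812e+01]), 'qd': array([-0.08133518, -0.05249175, -0.03596159,  0.02043874, -0.01157896,
        0.05847279]), 'joint_torque': array([ 6.50367638e-04, -5.82714164e+01,  2.93042511e+01,  6.99714705e+00,
        6.67290558e-03, -1.60158006e-04]), 'tcp_pos': array([0.30478787, 0.60174019, 0.23663251]), 'eef_rot': array([ 1.79904153e+02, -1.15486362e-02, -2.68642688e+01]), 'contact_force': array([-0.28318296,  0.59029195, -0.30416315]), 'moment': array([-0.02875397, -0.03431014,  0.02968599]), 'gripper_width': 0.08803440525743633}
top [[568.6883228593904, 0.0, 326.07323456888975], [0.0, 568.6883228593904, 245.21978072096346], [0.0, 0.0, 1.0]] [[0.0091, -0.9978, 0.0652, 0.5234], [-0.9997, -0.0106, -0.0237, 0.1478], [0.0244, -0.065, -0.9976, 1.2521], [0.0, 0.0, 0.0, 1.0]]
side [[506.75215777585913, 0.0, 316.5930688250415], [0.0, 506.75215777585913, 234.414659160284], [0.0, 0.0, 1.0]] [[-0.9984, -0.0286, 0.049, 0.57], [-0.0535, 0.764, -0.643, 0.8149], [-0.0191, -0.6446, -0.7643, 0.8966], [0.0, 0.0, 0.0, 1.0]]
```

View pics/top0.png

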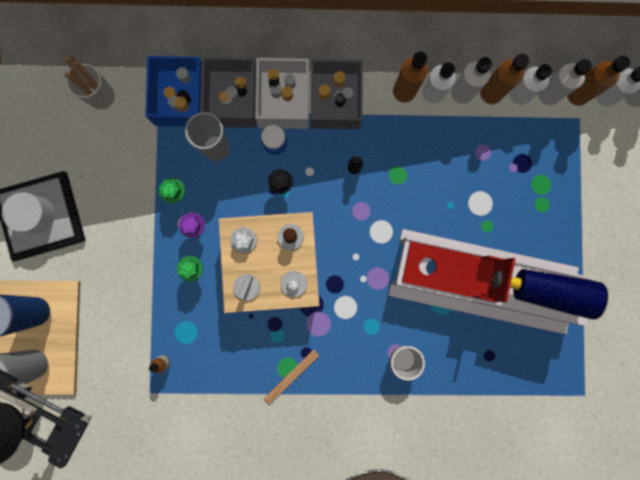

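View pics/side0.png

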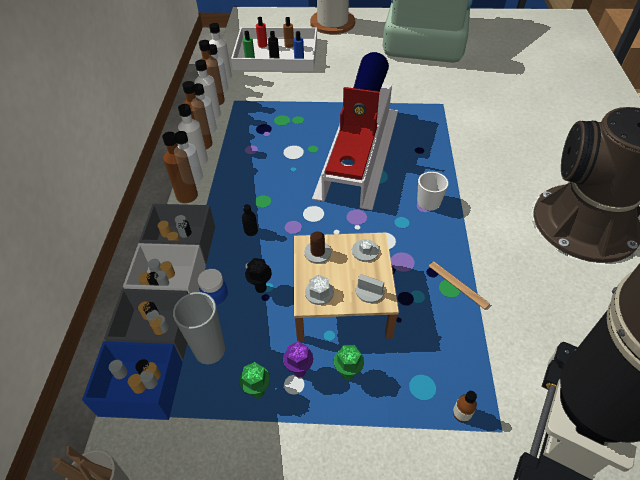

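Top view: the rack is at about (270,262). The drift with the dark handle is at (290,236), the large hex bolt at (243,239), the small bolt at (293,284) and the bar pin at (247,287). The carriage hole is at (428,267), with the upright and tumbler to its right (-y). The side view agrees: drift at (317,243), large bolt at (319,290).

```bash
cat > h.py <<'E'
import numpy as np,cv2
def ray(info,uv,z):
    K,T=info["mtx"],info["pose"]; d=T[:3,:3]@np.linalg.inv(K)@np.array([uv[0],uv[1],1.]); o=T[:3,3]
    return o+d*(z-o[2])/d[2]
def cloud(info,d):
    K,T=info["mtx"],info["pose"]; v,u=np.mgrid[:d.shape[0],:d.shape[1]]
    c=np.stack([(u-K[0,2])/K[0,0]*d,(v-K[1,2])/K[1,1]*d,d],-1)
    return c@T[:3,:3].T+T[:3,3]
def go(st,x,y,z,yaw=None):
    """units along tool axes to reach x,y,z with the yaw as it stands"""
    from scipy.spatial.transform import Rotation as R
    M=R.from_euler('xyz',st["eef_rot"],degrees=True).as_matrix()
    return (M.T@(np.array([x,y,z])-st["tcp_pos"])/0.025).round(2)
E
python3 - <<'E'
from h import *
f=np.load("pics/top0.npz"); P=cloud(f,f["d"]); p=f["p"]; z=P[...,2]
for n,(u,v) in dict(drift=(290,236),big=(243,239),small=(293,284),pin=(247,287)).items():
    w=np.s_[v-22:v+22,u-22:u+22]; Q=P[w].reshape(-1,3)
    for lo,hi in ((.103,.110),(.112,.2)):
        q=Q[(Q[:,2]>lo)&(Q[:,2]<hi)]
        if len(q)>5:
            c,s,a=cv2.minAreaRect((q[:,:2]*1000).astype(np.float32)); print(n,lo,len(q),np.round(c,1),np.round(s,1),'zmax',q[:,2].max().round(3))
red=(p[...,0]>90)&(p[...,1]<50)&(p[...,2]<50)
print('red z',np.median(z[red]).round(4))
# carriage plate pixels, fill hole
m=red&(z>.085)&(z<.107); m=cv2.morphologyEx(m.astype(np.uint8),cv2.MORPH_OPEN,np.ones((3,3)))
cs,hi=cv2.findContours(m,cv2.RETR_CCOMP,cv2.CHAIN_APPROX_NONE)
for c,h in zip(cs,hi[0]):
    if cv2.contourArea(c)>60:
        e=cv2.fitEllipse(c); q=np.array([ray(f,t[0],.097)[:2]*1000 for t in c.astype(float)],np.float32)
        print('hole' if h[3]>=0 else 'outer',cv2.contourArea(c),np.round(e[0],1),np.round(cv2.fitEllipse(q),1).tolist() if 0 else [np.round(t,1) for t in cv2.fitEllipse(q)],[np.round(t,1) for t in cv2.minAreaRect(q)])
a=cv2.resize(p[205:320,210:325],None,fx=5,fy=5,interpolation=cv2.INTER_CUBIC)[:,:,::-1]
cv2.imwrite("pics/c1.png",np.hstack([cv2.resize(a,(400,400)),cv2.resize(p[235:305,390:460],(400,400),interpolation=cv2.INTER_CUBIC)[:,:,::-1]]))
E
```

```text
drift 0.103 442 [617.5 194.6] [87.4 86.9] zmax 0.11
drift 0.112 181 [614.2 192.5] [27.5 26.1] zmax 0.161
big 0.103 351 [610.4 289.2] [86.6 86.8] zmax 0.11
big 0.112 312 [606.7 286.5] [36.1 39.6] zmax 0.136
small 0.103 505 [520.6 187.4] [86.4 86.6] zmax 0.11
small 0.112 110 [517.1 184.3] [29.2 22. ] zmax 0.127
pin 0.103 431 [513.7 279.5] [86.2 86.7] zmax 0.11
pin 0.112 181 [512.  278.3] [14.4 48. ] zmax 0.14
red z 0.0967
outer 3001.5 [444.3 270.1] [array([ 550.6, -121.5]), array([ 91.4, 194.4]), np.float64(166.4)] [array([ 550. , -129.8]), array([174.8,  82.9]), np.float64(78.3)]
hole 298.0 [426.6 266. ] [array([558.6, -85.2]), array([39.2, 40.9]), np.float64(57.3)] [array([558.6, -85. ]), array([38.8, 39.3]), np.float64(45.3)]
```

View pics/c1.png

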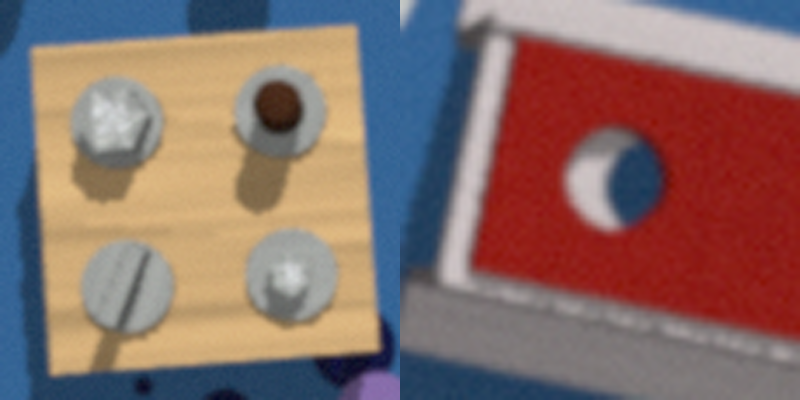

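The crop confirms it: the large hex head is top-left at about (115,120), the drift handle top-right at about (280,105). The carriage hole is at about (615,180) in the crop, with the bed showing as a light crescent on its left. The measured sizes fit the given ones: pitch 94 mm, handle 27 mm, head 36–40 mm, hole 39 mm. I'll move above the rack for a wrist view.

Run:
```python
from h import *
from plant import r
s=r.get_state(); i=r.camera_info("wrist"); print(i["pose"].round(3),i["mtx"].round(0), (i["pose"][:3,3]-s["tcp_pos"]).round(3))
a=go(s,.58,.2,.30); print(a, go(s,.58,.2,.30)-0)
```

```text
[[-0.452 -0.852 -0.264  0.376]
 [-0.892  0.432  0.133  0.565]
 [ 0.001  0.295 -0.955  0.383]
 [ 0.     0.     0.     1.   ]] [[399.   0. 319.]
 [  0. 399. 240.]
 [  0.   0.   1.]] [ 0.071 -0.037  0.146]
[17.08  9.37 -2.51] [17.08  9.37 -2.51]
```

```bash
python3 -m inch '[{"x":1,"y":0.55,"z":-0.2},{"x":1,"y":0.55,"z":-0.2},{"x":1,"y":0.55,"z":-0.2},{"x":1,"y":0.55,"z":-0.2},{"x":1,"y":0.55,"z":-0.2}]' 1 40 | tail -5
python3 -m inch '[{"x":1,"y":0.55,"z":-0.15},{"x":1,"y":0.55,"z":-0.15},{"x":1,"y":0.55,"z":-0.15},{"x":1,"y":0.55,"z":-0.15},{"x":1,"y":0.55,"z":-0.15}]' | tail -5
python3 -c "
from h import *
from plant import r
s=r.get_state();print(s['tcp_pos'],s['eef_rot'],go(s,.58,.2,.30))"
```

```text
[0.30479785 0.60178108 0.23671023] [ 1.79912555e+02 -8.50222723e-03 -2.68656929e+01] [17.08  9.37 -2.51]validation failed for argument at $[0]...
validation failed for argument at $[0]...
```

```bash
python3 -m inch '[{"x":1,"y":0.55,"z":-0.2,"yaw":0},{"x":1,"y":0.55,"z":-0.2,"yaw":0},{"x":1,"y":0.55,"z":-0.2,"yaw":0},{"x":1,"y":0.55,"z":-0.2,"yaw":0},{"x":1,"y":0.55,"z":-0.2,"yaw":0}]' 1 40 2>&1 | tail -5
python3 -c "
from h import *
from plant import r
s=r.get_state();print(s['tcp_pos'],s['eef_rot'],go(s,.58,.2,.30))"
```

```text
time_s: 0.52
tcp_pos: [0.3837, 0.4828, 0.2569]
eef_rot: [179.4, -0.0, -26.5]
contact_force: [-0.2, 0.7, 0.3]
gripper_width: 0.0878
[0.38366629 0.48276105 0.256933  ] [ 1.79422334e+02 -1.81050633e-02 -2.64778468e+01] [12.07  6.64 -1.65]
```

```bash
python3 -m inch '[{"x":1,"y":0.55,"z":-0.15,"yaw":0},{"x":1,"y":0.55,"z":-0.15,"yaw":0},{"x":1,"y":0.55,"z":-0.15,"yaw":0},{"x":1,"y":0.55,"z":-0.15,"yaw":0},{"x":1,"y":0.55,"z":-0.15,"yaw":0}]' >/dev/null
python3 -m inch '[{"x":1,"y":0.55,"z":-0.15,"yaw":0},{"x":1,"y":0.55,"z":-0.15,"yaw":0},{"x":1,"y":0.55,"z":-0.15,"yaw":0},{"x":1,"y":0.55,"z":-0.15,"yaw":0},{"x":0.5,"y":0.3,"z":0,"yaw":0}]' >/dev/null
python3 -m inch '[{"x":1,"y":0.55,"z":0,"yaw":0},{"x":1,"y":0.55,"z":0,"yaw":0},{"x":0,"y":0,"z":0,"yaw":0},{"x":0,"y":0,"z":0,"yaw":0}]' | head -3
python3 - <<'E'
from h import *
from plant import r
s=r.get_state();i=r.camera_info("wrist");p,d=r.capture("wrist"); np.savez("pics/w1.npz",p=p,d=d,**i); print(s['tcp_pos'],s['eef_rot'])
P=cloud(i,d)
for n,c in dict(drift=(.6142,.1925),big=(.6067,.2865)).items():
    near=np.hypot(P[...,0]-c[0],P[...,1]-c[1])
    for lo,hi,R in ((.103,.109,.032),(.115,.2,.03)):
        q=P[(near<R)&(P[...,2]>lo)&(P[...,2]<hi)]
        if len(q)>5:
            e=cv2.minEnclosingCircle((q[:,:2]*1000).astype(np.float32)); print(n,lo,len(q),np.round(e[0],1),round(e[1],1),np.median(q[:,2]).round(3),q[:,2].max().round(3))
    t=P[(near<.03)&(P[...,2]>(.125 if n=='big' else .14))]; 
    print(n,'top',[np.round(v,1) for v in cv2.minAreaRect((t[:,:2]*1000).astype(np.float32))])
cv2.imwrite("pics/w1.png",p[:,:,::-1])
E
```

```text
time_s: 1.68
tcp_pos: [0.5778, 0.1918, 0.2908]
eef_rot: [179.0, 0.2, -26.7]
[0.57779627 0.19184932 0.2908311 ] [ 1.79013549e+02  1.66418446e-01 -2.67187207e+01]
drift 0.103 1908 [613.8 191.1] 26.9 0.105 0.109
drift 0.115 1328 [613.8 191.1] 14.1 0.153 0.158
drift top [array([614.6, 192.3]), array([60. , 27.7]), np.float64(63.7)]
big 0.103 1049 [605.9 285.3] 26.8 0.105 0.109
big 0.115 1938 [605.8 285.6] 20.9 0.129 0.133
big top [array([605.9, 285.6]), array([36.1, 41.8]), np.float64(6.9)]
```

View pics/w1.png

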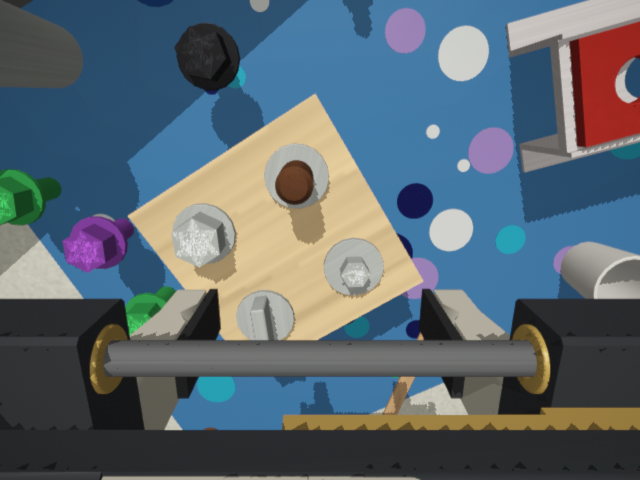

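The wrist view shows the large bolt at (200,238), the drift at (295,182), the small bolt at (355,270) and the bar pin at (265,315). Drift is at (614,191) and bolt at (606,285.5); both agree with the top view within 1.5 mm. The flats fit a yaw of about -23°. Next is a wrist look at the carriage.

```bash
python3 -m inch '[{"x":0.2,"y":1,"z":0,"yaw":-0.2},{"x":0.2,"y":1,"z":0,"yaw":-0.2},{"x":0.2,"y":1,"z":0,"yaw":-0.2},{"x":0.2,"y":1,"z":0,"yaw":-0.2},{"x":0.2,"y":1,"z":0,"yaw":0}]' >/dev/null
python3 -m inch '[{"x":0.2,"y":1,"z":0,"yaw":0},{"x":0.2,"y":1,"z":0,"yaw":0},{"x":0.2,"y":1,"z":0,"yaw":0},{"x":0.2,"y":1,"z":0,"yaw":0},{"x":0.2,"y":1,"z":0,"yaw":0}]' >/dev/null
python3 -m inch '[{"x":0,"y":0,"z":0,"yaw":0},{"x":0,"y":0,"z":0,"yaw":0}]' | head -3
cat > hole.py <<'E'
import sys
from h import *
from plant import r
def hole(cam,tag,z=.097):
    i=r.camera_info(cam);p,d=r.capture(cam); np.savez(f"pics/{tag}.npz",p=p,d=d,**i); cv2.imwrite(f"pics/{tag}.png",p[:,:,::-1])
    pi=p.astype(int); Z=cloud(i,d)[...,2]
    m=((pi[...,0]>70)&(pi[...,1]<60)&(pi[...,2]<60)&(Z<.107)).astype(np.uint8)
    cs,hi=cv2.findContours(m,cv2.RETR_CCOMP,cv2.CHAIN_APPROX_NONE)
    for c,h in zip(cs,hi[0]):
        if cv2.contourArea(c)>200:
            q=np.array([ray(i,t[0],z)[:2]*1000 for t in c.astype(float)],np.float32)
            print('hole' if h[3]>=0 else 'outer',np.round(c.mean((0,1))),'ell',[np.round(t,1) for t in cv2.fitEllipse(q)],'rect',[np.round(t,1) for t in cv2.minAreaRect(q)])
            if h[3]>=0: box=cv2.boundingRect(c)
    return i,p,d,box
E
python3 - <<'E'
from hole import *
s=r.get_state(); print(s['tcp_pos'],s['eef_rot'])
i,p,d,(x,y,w,h)=hole("wrist","w2"); print(x,y,w,h)
c=p[max(0,y-30):y+h+30,max(0,x-30):x+w+30]; cv2.imwrite("pics/w2c.png",cv2.resize(c,None,fx=4,fy=4)[:600,:800,::-1])
E
```

```text
time_s: 2.73
tcp_pos: [0.5148, -0.057, 0.2924]
eef_rot: [178.9, 0.4, -22.5]
[ 0.51478454 -0.05697989  0.29242534] [178.90681153   0.42893246 -22.50223519]
outer [387. 136.] ell [array([ 548.7, -133.8]), array([ 94.2, 223.1]), np.float64(167.9)] rect [array([ 547.8, -135. ]), array([181. ,  86.1]), np.float64(78.5)]
hole [330. 149.] ell [array([558.7, -89.2]), array([36.2, 36.7]), np.float64(59.6)] rect [array([558.6, -89.4]), array([36.5, 36.2]), np.float64(22.6)]
307 126 45 46
```

View pics/w2c.png

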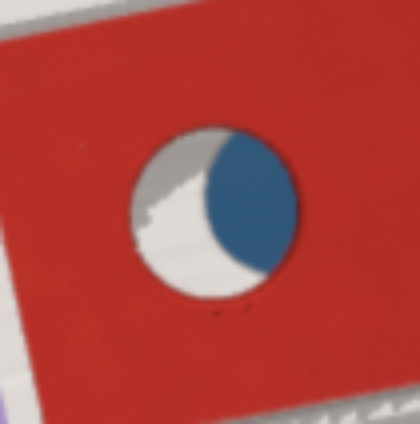

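The crop shows the round carriage hole, with the white bed crescent on the left and the blue mat through the bed hole on the right. The wrist hole diameter of 36.4 mm is a good match. I'll fit the bed hole's arc next, and work out the move to the drift.

Run:
```python
from h import *
from plant import r
from scipy.optimize import least_squares
f=np.load("pics/w2.npz"); p=f["p"].astype(int); d=f["d"]
m=((p[...,2]>p[...,0]+30)).astype(np.uint8); m[:100]=0; m[200:]=0; m[:,:300]=0; m[:,360:]=0
cs,_=cv2.findContours(m,cv2.RETR_EXTERNAL,cv2.CHAIN_APPROX_NONE); c=max(cs,key=cv2.contourArea)[:,0].astype(float)
C=np.array([558.7,-89.2]); 
at97=np.array([ray(f,t,.097)[:2]*1000 for t in c]); at85=np.array([ray(f,t,.085)[:2]*1000 for t in c])
k=np.hypot(*(at97-C).T)<15.5; q=at85[k]; print(len(c),k.sum(),f["pose"][:3,3].round(3))
u=np.array([np.cos(np.radians(78.5)),np.sin(np.radians(78.5))])
s=least_squares(lambda a:np.hypot(*(q-(a[:2])).T)-18,[555,-105]); print('bed',s.x.round(1),'rms',np.sqrt(np.mean(s.fun**2)).round(2)); D=C-s.x; print('offset along/across',(D@u).round(1),(D@[u[1],-u[0]]).round(1))
st=r.get_state(); print('to drift',go(st,.6138,.1913,.24),'down',(.24-.122)/.025)
```

```text
78 37 [ 0.591 -0.086  0.438]
bed [ 555.1 -106.7] rms 0.42
offset along/across 17.9 0.0
to drift [ -0.12 -10.72   1.89] down 4.72
```

```bash
python3 -m inch '[{"x":0,"y":-1,"z":0.2,"yaw":0},{"x":0,"y":-1,"z":0.2,"yaw":0},{"x":0,"y":-1,"z":0.2,"yaw":0},{"x":0,"y":-1,"z":0.2,"yaw":0},{"x":0,"y":-1,"z":0.2,"yaw":0}]' 0.4 40 >/dev/null
python3 -m inch '[{"x":0,"y":-1,"z":0.15,"yaw":0},{"x":0,"y":-1,"z":0.15,"yaw":0},{"x":0,"y":-1,"z":0.15,"yaw":0},{"x":0,"y":-1,"z":0.15,"yaw":0},{"x":0,"y":-1,"z":0.15,"yaw":0}]' >/dev/null
python3 -m inch '[{"x":-0.1,"y":-0.7,"z":0,"yaw":0},{"x":0,"y":0,"z":0,"yaw":0},{"x":0,"y":0,"z":0,"yaw":0}]' | head -5
python3 -c "
from h import *
from plant import r
s=r.get_state();print(go(s,.6138,.1913,.122))"
```

```text
time_s: 3.87
tcp_pos: [0.6139, 0.221, 0.2394]
eef_rot: [178.8, 0.5, -21.6]
contact_force: [-0.3, -0.1, -0.3]
gripper_width: 0.0616
[0.47 1.01 4.71]
```

```bash
python3 -m inch '[{"x":0.47,"y":1,"z":0.5,"yaw":0.2},{"x":0,"y":0,"z":1,"yaw":0.2},{"x":0,"y":0,"z":0.5,"yaw":0},{"x":0,"y":0,"z":0,"yaw":0}]' | head -5
python3 -c "
from h import *
from plant import r
s=r.get_state();print(go(s,.6138,.1913,.122))"
```

```text
time_s: 4.2
tcp_pos: [0.6141, 0.1934, 0.1902]
eef_rot: [179.0, 0.3, -23.0]
contact_force: [0.5, -0.3, -0.1]
gripper_width: 0.0614
[0.04 0.03 2.73]
```

```bash
python3 -m inch '[{"x":0.03,"y":0.05,"z":0.9,"yaw":0},{"x":0,"y":0,"z":0.9,"yaw":0},{"x":0,"y":0,"z":0.6,"yaw":0},{"x":0,"y":0,"z":0.2,"yaw":0},{"x":0,"y":0,"z":0,"yaw":0}]' | head -5
python3 -c "
from h import *
from plant import r
s=r.get_state();print(go(s,.6138,.1913,.122))"
```

```text
time_s: 4.62
tcp_pos: [0.6146, 0.1905, 0.129]
eef_rot: [179.2, 0.1, -23.0]
contact_force: [0.2, 0.4, 0.4]
gripper_width: 0.0614
[-0.04 -0.02  0.28]
```

```bash
python3 -m inch '[{"x":-0.04,"y":-0.02,"z":0.25,"yaw":0},{"x":0,"y":0,"z":0,"yaw":0}]' | head -3
python3 -m inch '[{"x":0,"y":0,"z":0,"yaw":0},{"x":0,"y":0,"z":0,"yaw":0},{"x":0,"y":0,"z":0,"yaw":0},{"x":0,"y":0,"z":0,"yaw":0},{"x":0,"y":0,"z":0,"yaw":0}]' -1 45 | head -5
```

```text
time_s: 4.78
tcp_pos: [0.6145, 0.1916, 0.1246]
eef_rot: [179.3, -0.0, -23.0]
time_s: 5.2
tcp_pos: [0.6163, 0.1928, 0.1286]
eef_rot: [179.6, -0.2, -23.0]
contact_force: [0.4, 0.3, 0.3]
gripper_width: 0.0337
```

```bash
python3 -m inch '[{"x":0,"y":0,"z":0.1,"yaw":0},{"x":0,"y":0,"z":0,"yaw":0},{"x":0,"y":0,"z":0,"yaw":0},{"x":0,"y":0,"z":0,"yaw":0}]' | head -5; python3 -c "
from plant import r
for k in range(3): s=r.get_state();print(s['tcp_pos'],s['time_s'])"
```

```text
time_s: 5.53
tcp_pos: [0.6163, 0.1922, 0.1274]
eef_rot: [179.6, -0.3, -23.0]
contact_force: [-1.0, -0.7, 0.6]
gripper_width: 0.0273
[0.61632678 0.19219181 0.12744418] 5.5333
[0.61632678 0.19219181 0.12744418] 5.5333
[0.61632678 0.19219181 0.12744418] 5.5333
```

```bash
python3 -m inch '[{"x":0,"y":0,"z":-0.5,"yaw":0},{"x":0,"y":0,"z":-0.8,"yaw":0},{"x":0,"y":0,"z":-1,"yaw":0},{"x":0,"y":0,"z":-1,"yaw":0},{"x":0,"y":0,"z":-1,"yaw":0}]' | head -5
python3 -m inch '[{"x":0,"y":0,"z":-1,"yaw":0},{"x":0,"y":0,"z":-0.5,"yaw":0},{"x":0,"y":0,"z":0,"yaw":0}]' | head -5
python3 -c "
from h import *
from plant import r
s=r.get_state();print(go(s,.5585,-.098,.25))"
```

```text
time_s: 5.95
tcp_pos: [0.6112, 0.1914, 0.2266]
eef_rot: [178.8, 0.5, -23.1]
contact_force: [0.6, -0.0, -2.6]
gripper_width: 0.027
time_s: 6.2
tcp_pos: [0.6127, 0.1927, 0.269]
eef_rot: [179.0, 0.4, -23.1]
contact_force: [0.1, -0.8, -2.7]
gripper_width: 0.0271
[ 2.57 11.53  0.95]
```

```bash
python3 -m inch '[{"x":0.2,"y":0.5,"z":0,"yaw":0},{"x":0.23,"y":1,"z":0,"yaw":0},{"x":0.23,"y":1,"z":0,"yaw":0},{"x":0.23,"y":1,"z":0,"yaw":0},{"x":0.23,"y":1,"z":0,"yaw":0}]' | head -3
python3 -m inch '[{"x":0.23,"y":1,"z":0,"yaw":0},{"x":0.23,"y":1,"z":0,"yaw":0},{"x":0.23,"y":1,"z":0,"yaw":0},{"x":0.23,"y":1,"z":0,"yaw":0},{"x":0.2,"y":0.6,"z":0,"yaw":0}]' | head -3
python3 -m inch '[{"x":0.1,"y":0.3,"z":0,"yaw":0},{"x":0,"y":0,"z":0,"yaw":0},{"x":0,"y":0,"z":0,"yaw":0}]' | head -5
python3 -c "
from h import *
from plant import r
s=r.get_state();print(go(s,.5585,-.098,.22))"
```

```text
time_s: 6.62
tcp_pos: [0.5915, 0.0777, 0.2621]
eef_rot: [178.7, 0.9, -22.8]
time_s: 7.03
tcp_pos: [0.5651, -0.0481, 0.2544]
eef_rot: [178.3, 1.6, -22.9]
time_s: 7.28
tcp_pos: [0.5611, -0.0607, 0.25]
eef_rot: [178.2, 1.9, -23.2]
contact_force: [-0.7, 0.0, -3.1]
gripper_width: 0.0275
[0.53 1.37 1.23]
```

```bash
cat > tip.py <<'E'
from h import *
from plant import r
from scipy.spatial.transform import Rotation as R
# drift (upright, axis through A, tip height .014) in the tool frame at the grasp
G=R.from_euler('xyz',[179.6,-.3,-23.0],degrees=True).as_matrix(); g=np.array([.6163,.1922,.1274])
A=np.array([.6139,.1915])
def inT(h): return G.T@(np.array([*A,.014+h])-g)
U=np.array([.2,.98]); BED=np.array([.5553,-.105])
s=r.get_state(); M=R.from_euler('xyz',s["eef_rot"],degrees=True).as_matrix()
def pt(h): return s["tcp_pos"]+M@inT(h)
def need(h,target): return (M.T@(np.array(target)-pt(h))/.025).round(2)
if __name__=="__main__":
    print('t',s["time_s"],'tip',(pt(0)*1000).round(1),'mid',(pt(.071)*1000).round(1),'rot',s["eef_rot"].round(1),'F',s["contact_force"].round(1))
    for n,a in (("lens",8),("bed",0)): 
        T=BED+U*a/1000; print(n,'tip->z.11',need(0,[*T,.11]),'tip->.075',need(0,[*T,.075]),'mid->.087',need(.071,[*T,.087]))
E
python3 tip.py
```

```text
t 7.2833 tip [553.5 -62.2 136.8] mid [556.7 -61.7 207.8] rot [178.2   1.9 -23.2] F [-0.7  0.  -3.1]
lens tip->z.11 [0.71 1.2  1.09] tip->.075 [0.76 1.15 2.49] mid->.087 [0.73 1.15 4.85]
bed tip->z.11 [0.78 1.51 1.1 ] tip->.075 [0.82 1.46 2.5 ] mid->.087 [0.79 1.46 4.86]
```

```bash
python3 -m inch '[{"x":0.4,"y":0.6,"z":0.2,"yaw":0},{"x":0.35,"y":0.6,"z":0.3,"yaw":0},{"x":0,"y":0,"z":0.2,"yaw":0},{"x":0,"y":0,"z":0,"yaw":0}]' | head -5
python3 tip.py
python3 - <<'E'
from hole import *
i,p,d,b=hole("wrist","w3")
s,_=r.capture("side"); cv2.imwrite("pics/m3.png",np.hstack([cv2.resize(p[60:330,130:510],(420,298)),cv2.resize(s[100:220,290:440],(373,298))])[:,:,::-1])
E
```

```text
time_s: 7.62
tcp_pos: [0.5657, -0.0942, 0.2295]
eef_rot: [178.2, 2.1, -23.1]
contact_force: [0.1, 0.4, -3.7]
gripper_width: 0.0271
t 7.6167 tip [557.9 -95.7 116.4] mid [561.3 -95.2 187.3] rot [178.2   2.1 -23.1] F [ 0.1  0.4 -3.7]
lens tip->z.11 [-0.    0.06  0.26] tip->.075 [0.05 0.02 1.65] mid->.087 [0.02 0.01 4.02]
bed tip->z.11 [0.06 0.38 0.26] tip->.075 [0.11 0.33 1.66] mid->.087 [0.08 0.33 4.02]
outer [388. 205.] ell [array([ 549.6, -152.9]), array([ 94.1, 219.7]), np.float64(165.2)] rect [array([ 545.5, -143. ]), array([197.4,  91.9]), np.float64(78.4)]Traceback (most recent call last):
  File "<stdin>", line 2, in <module>
  File "hole.py", line 14, in hole
    return i,p,d,box
                 ^^^
UnboundLocalError: cannot access local variable 'box' where it is not associated with a value
```

Run:
```python
from hole import *
p=cv2.imread("pics/w3.png"); s,_=r.capture("side"); t,_=r.capture("top")
cv2.imwrite("pics/m3.png",np.hstack([cv2.resize(p[60:330,130:510],(420,298)),cv2.resize(s[100:220,290:440],(373,298))[:,:,::-1]]))
```

```text
(no output)
```

View pics/m3.png

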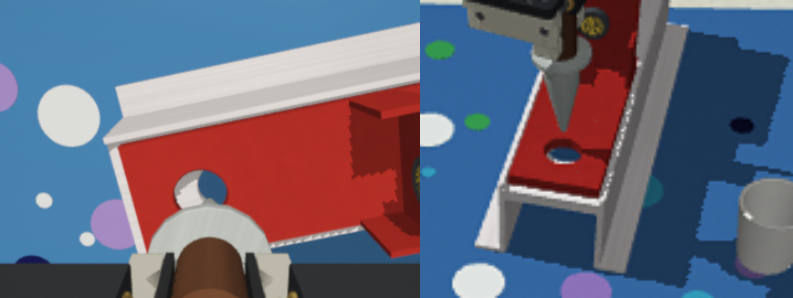

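The wrist view (left) shows the collar just below the hole. The side view (right) shows the cone tip at about (347,152) over the hole centre at about (347,161). I'll check this by casting side rays.

Run:
```python
from h import *
from plant import r
i=r.camera_info("side")
print('tip',ray(i,(347.2,151.5),.1164).round(4),'hole',ray(i,(347,160.8),.097).round(4))
```

```text
tip [ 0.5622 -0.097   0.1164] hole [ 0.562  -0.0865  0.097 ]
```

The predicted tip lies 6.5–10.5 mm from the carriage centre towards the bed hole, depending on the view. That is inside the overlap lens either way, so I'll go down.

```bash
sed -i 's/-.105\])/-.1035])/' tip.py && python3 -m inch '[{"x":0,"y":0,"z":0.4,"yaw":0},{"x":0.03,"y":0,"z":0.5,"yaw":0},{"x":0.03,"y":0,"z":0.5,"yaw":0}]' | head -5; python3 tip.py; python3 -m inch '[{"x":0.02,"y":0,"z":0.5,"yaw":0},{"x":0,"y":0,"z":0,"yaw":0}]' | head -5
python3 tip.py
```

```text
time_s: 8.02
tcp_pos: [0.5689, -0.0927, 0.1981]
eef_rot: [178.4, 1.6, -22.8]
contact_force: [0.2, 0.7, -4.2]
gripper_width: 0.0273
t 8.0167 tip [562.1 -94.2  84.9] mid [564.8 -93.7 155.9] rot [178.4   1.6 -22.8] F [ 0.2  0.7 -4.2]
lens tip->z.11 [-0.2   0.16 -0.99] tip->.075 [-0.16  0.12  0.4 ] mid->.087 [-0.19  0.12  2.76]
bed tip->z.11 [-0.14  0.48 -0.99] tip->.075 [-0.1   0.44  0.41] mid->.087 [-0.12  0.43  2.77]
time_s: 8.18
tcp_pos: [0.5666, -0.0931, 0.1827]
eef_rot: [178.2, 1.8, -22.8]
contact_force: [-0.7, -2.7, -4.3]
gripper_width: 0.0273
t 8.1833 tip [559.3 -94.8  69.5] mid [562.4 -94.2 140.4] rot [178.2   1.8 -22.8] F [-0.7 -2.7 -4.3]
lens tip->z.11 [-0.13  0.12 -1.61] tip->.075 [-0.08  0.08 -0.22] mid->.087 [-0.11  0.07  2.14]
bed tip->z.11 [-0.07  0.43 -1.61] tip->.075 [-0.02  0.39 -0.21] mid->.087 [-0.05  0.39  2.15]
```

```bash
python3 -m inch '[{"x":-0.05,"y":0.15,"z":0,"yaw":0},{"x":0,"y":0.1,"z":0.25,"yaw":0},{"x":0,"y":0.08,"z":0.25,"yaw":0},{"x":0,"y":0,"z":0,"yaw":0}]' | head -5; python3 tip.py
```

```text
time_s: 8.52
tcp_pos: [0.5626, -0.0986, 0.17]
eef_rot: [178.4, 1.6, -22.6]
contact_force: [-1.2, -0.3, -3.8]
gripper_width: 0.0274
t 8.5167 tip [ 555.8 -100.    56.8] mid [558.5 -99.6 127.7] rot [178.4   1.6 -22.6] F [-1.2 -0.3 -3.8]
lens tip->z.11 [-0.09 -0.12 -2.13] tip->.075 [-0.05 -0.16 -0.73] mid->.087 [-0.07 -0.17  1.63]
bed tip->z.11 [-0.02  0.19 -2.12] tip->.075 [ 0.02  0.16 -0.73] mid->.087 [-0.01  0.15  1.63]
```

```bash
python3 -m inch '[{"x":0,"y":0.1,"z":0.3,"yaw":0},{"x":0,"y":0.05,"z":0.3,"yaw":0},{"x":0,"y":0,"z":0.2,"yaw":0}]' | head -5; python3 tip.py
```

```text
time_s: 8.77
tcp_pos: [0.5613, -0.1014, 0.1507]
eef_rot: [178.6, 1.5, -22.6]
contact_force: [-2.6, 4.3, 3.0]
gripper_width: 0.0271
t 8.7667 tip [ 554.9 -102.7   37.4] mid [ 557.4 -102.4  108.4] rot [178.6   1.5 -22.6] F [-2.6  4.3  3. ]
lens tip->z.11 [-0.11 -0.22 -2.91] tip->.075 [-0.07 -0.25 -1.51] mid->.087 [-0.1  -0.26  0.85]
bed tip->z.11 [-0.05  0.1  -2.9 ] tip->.075 [-0.01  0.06 -1.5 ] mid->.087 [-0.04  0.05  0.86]
```

```bash
python3 -m inch '[{"x":-0.06,"y":0.04,"z":0.25,"yaw":0},{"x":0,"y":0.02,"z":0.25,"yaw":0}]' | head -5; python3 tip.py
```

```text
time_s: 8.93
tcp_pos: [0.5593, -0.1028, 0.1376]
eef_rot: [178.6, 1.4, -22.6]
contact_force: [-0.1, -0.5, 0.0]
gripper_width: 0.0272
t 8.9333 tip [ 553.  -104.2   24.4] mid [ 555.4 -103.8   95.3] rot [178.6   1.4 -22.6] F [-0.1 -0.5  0. ]
lens tip->z.11 [-0.07 -0.29 -3.43] tip->.075 [-0.04 -0.32 -2.03] mid->.087 [-0.06 -0.33  0.33]
bed tip->z.11 [-0.01  0.03 -3.43] tip->.075 [ 0.03 -0.01 -2.03] mid->.087 [-0.   -0.02  0.33]
```

```bash
python3 -m inch '[{"x":0,"y":0,"z":0.25,"yaw":0},{"x":0,"y":0,"z":0.2,"yaw":0}]' | head -5; python3 tip.py
```

```text
time_s: 9.1
tcp_pos: [0.5587, -0.1036, 0.1249]
eef_rot: [178.5, 1.4, -22.6]
contact_force: [-4.7, 5.9, 20.1]
gripper_width: 0.0272
t 9.1 tip [ 552.4 -105.    11.7] mid [ 554.9 -104.5   82.6] rot [178.5   1.4 -22.6] F [-4.7  5.9 20.1]
lens tip->z.11 [-0.07 -0.31 -3.94] tip->.075 [-0.04 -0.35 -2.54] mid->.087 [-0.07 -0.35 -0.18]
bed tip->z.11 [-0.01  0.   -3.93] tip->.075 [ 0.02 -0.03 -2.54] mid->.087 [-0.   -0.04 -0.18]
```

The collar is on the carriage: mid is at 82.6 mm against 82 expected, and Fz is 20 N. I'll hold briefly, then withdraw.

```bash
python3 -m inch '[{"x":0,"y":0,"z":0,"yaw":0},{"x":0,"y":0,"z":0,"yaw":0},{"x":0,"y":0,"z":0,"yaw":0},{"x":0,"y":0,"z":0,"yaw":0},{"x":0,"y":0,"z":0,"yaw":0}]' | head -5; python3 tip.py|head -1
python3 -m inch '[{"x":0,"y":0,"z":-0.3,"yaw":0},{"x":0,"y":0,"z":-0.4,"yaw":0},{"x":0,"y":0,"z":-0.5,"yaw":0}]' | head -5; python3 tip.py|head -1
```

```text
time_s: 9.52
tcp_pos: [0.5587, -0.1038, 0.1249]
eef_rot: [178.5, 1.4, -22.6]
contact_force: [-1.9, 2.4, 3.2]
gripper_width: 0.0269
t 9.5167 tip [ 552.4 -105.2   11.7] mid [ 554.8 -104.8   82.6] rot [178.5   1.4 -22.6] F [-1.9  2.4  3.2]
time_s: 9.77
tcp_pos: [0.5581, -0.1032, 0.1523]
eef_rot: [178.4, 1.7, -22.6]
contact_force: [0.1, -0.4, -3.5]
gripper_width: 0.027
t 9.7667 tip [ 551.1 -104.6   39.1] mid [ 554.  -104.1  110.1] rot [178.4   1.7 -22.6] F [ 0.1 -0.4 -3.5]
```

```bash
python3 -m inch '[{"x":0,"y":0,"z":-0.8,"yaw":0},{"x":0,"y":0,"z":-1,"yaw":0},{"x":0,"y":0,"z":-1,"yaw":0},{"x":0,"y":0,"z":-1,"yaw":0},{"x":0,"y":0,"z":-1,"yaw":0}]' | head -3
python3 -m inch '[{"x":-0.1,"y":-0.5,"z":-0.5,"yaw":0},{"x":-0.23,"y":-1,"z":0,"yaw":0},{"x":-0.23,"y":-1,"z":0,"yaw":0},{"x":-0.23,"y":-1,"z":0,"yaw":0},{"x":-0.23,"y":-1,"z":0,"yaw":0}]' | head -3
python3 -m inch '[{"x":-0.23,"y":-1,"z":0,"yaw":0},{"x":-0.23,"y":-1,"z":0,"yaw":0},{"x":-0.23,"y":-1,"z":0,"yaw":0},{"x":-0.2,"y":-0.8,"z":0,"yaw":0},{"x":-0.1,"y":-0.5,"z":0,"yaw":0}]' | head -3
python3 -m inch '[{"x":0,"y":0,"z":0,"yaw":0},{"x":0,"y":0,"z":0,"yaw":0}]' | head -3
cat >> tip.py <<'E'
    print('rack tip->.13',need(0,[*A,.13]),'tip->.05',need(0,[*A,.05]),'mid->.087',need(.071,[*A,.087]))
E
python3 tip.py
```

```text
time_s: 10.18
tcp_pos: [0.5599, -0.1029, 0.2753]
eef_rot: [178.0, 2.2, -22.7]
time_s: 10.6
tcp_pos: [0.5827, 0.0081, 0.2973]
eef_rot: [178.2, 1.4, -23.1]
time_s: 11.02
tcp_pos: [0.6023, 0.122, 0.2971]
eef_rot: [178.1, 1.3, -23.1]
time_s: 11.18
tcp_pos: [0.6025, 0.1242, 0.2968]
eef_rot: [178.1, 1.4, -22.9]
t 11.1833 tip [595.9 122.  183.6] mid [598.6 122.9 254.6] rot [178.1   1.4 -22.9] F [-0.1 -0.8 -3.8]
lens tip->z.11 [2.02 8.52 3.19] tip->.075 [2.06 8.47 4.59] mid->.087 [2.03 8.47 6.95]
bed tip->z.11 [2.09 8.84 3.2 ] tip->.075 [2.12 8.79 4.6 ] mid->.087 [2.09 8.78 6.96]
rack tip->.13 [-0.37 -2.91  2.06] tip->.05 [-0.3  -3.02  5.25] mid->.087 [-0.35 -2.99  6.61]
```

```bash
python3 -m inch '[{"x":-0.1,"y":-0.8,"z":0.3,"yaw":0},{"x":-0.1,"y":-0.9,"z":0.5,"yaw":0},{"x":-0.1,"y":-0.7,"z":0.5,"yaw":0},{"x":-0.05,"y":-0.4,"z":0.3,"yaw":0},{"x":0,"y":0,"z":0,"yaw":0}]' | head -5
python3 tip.py | sed -n '1p;4p'
```

```text
time_s: 11.6
tcp_pos: [0.6217, 0.1927, 0.2517]
eef_rot: [178.0, 1.3, -23.2]
contact_force: [1.0, -0.8, -3.4]
gripper_width: 0.0274
t 11.6 tip [615.1 190.5 138.5] mid [617.8 191.5 209.5] rot [178.    1.3 -23.2] F [ 1.  -0.8 -3.4]
rack tip->.13 [-0.05 -0.03  0.34] tip->.05 [ 0.02 -0.14  3.54] mid->.087 [-0.03 -0.11  4.9 ]
```

```bash
python3 -m inch '[{"x":0,"y":-0.03,"z":0.6,"yaw":0},{"x":0,"y":-0.03,"z":0.7,"yaw":0},{"x":0,"y":-0.03,"z":0.6,"yaw":0}]' | head -5
python3 tip.py | sed -n '1p;4p'
python3 -m inch '[{"x":0,"y":-0.03,"z":0.5,"yaw":0},{"x":0,"y":-0.02,"z":0.5,"yaw":0},{"x":0,"y":0,"z":0,"yaw":0}]' | head -5
python3 tip.py | sed -n '1p;4p'
```

```text
time_s: 11.85
tcp_pos: [0.6225, 0.1955, 0.2033]
eef_rot: [178.1, 1.2, -23.0]
contact_force: [-0.5, -0.7, -4.3]
gripper_width: 0.0271
t 11.85 tip [616.2 193.1  90.1] mid [618.6 194.1 161.1] rot [178.1   1.2 -23. ] F [-0.5 -0.7 -4.3]
rack tip->.13 [-0.09  0.15 -1.59] tip->.05 [-0.02  0.04  1.61] mid->.087 [-0.07  0.07  2.97]
time_s: 12.1
tcp_pos: [0.6199, 0.195, 0.1717]
eef_rot: [177.7, 1.5, -23.0]
contact_force: [0.1, 0.0, -3.2]
gripper_width: 0.0272
t 12.1 tip [612.8 192.2  58.6] mid [615.8 193.5 129.5] rot [177.7   1.5 -23. ] F [ 0.1  0.  -3.2]
rack tip->.13 [-0.02  0.12 -2.86] tip->.05 [ 0.06 -0.01  0.34] mid->.087 [0.01 0.03 1.7 ]
```

```bash
python3 -m inch '[{"x":0,"y":0.02,"z":0.5,"yaw":0},{"x":0,"y":0.02,"z":0.4,"yaw":0}]' | head -5
python3 tip.py | sed -n '1p;4p'
python3 -m inch '[{"x":0,"y":0,"z":0.3,"yaw":0},{"x":0,"y":0,"z":0.2,"yaw":0}]' | head -5
python3 tip.py | sed -n '1p;4p'
```

```text
time_s: 12.27
tcp_pos: [0.6196, 0.1935, 0.1502]
eef_rot: [177.7, 1.4, -23.0]
contact_force: [-2.7, -1.8, -1.8]
gripper_width: 0.027
t 12.2667 tip [612.6 190.6  37.1] mid [615.5 192.  108. ] rot [177.7   1.4 -23. ] F [-2.7 -1.8 -1.8]
rack tip->.13 [-0.06  0.1  -3.72] tip->.05 [ 0.02 -0.03 -0.52] mid->.087 [-0.03  0.01  0.84]
time_s: 12.43
tcp_pos: [0.619, 0.1926, 0.1366]
eef_rot: [177.6, 1.4, -23.0]
contact_force: [0.0, 0.3, -2.5]
gripper_width: 0.0272
t 12.4333 tip [611.9 189.7  23.5] mid [614.8 191.1  94.4] rot [177.6   1.4 -23. ] F [ 0.   0.3 -2.5]
rack tip->.13 [-0.06  0.08 -4.26] tip->.05 [ 0.02 -0.05 -1.06] mid->.087 [-0.03 -0.01  0.3 ]
```

```bash
python3 -m inch '[{"x":0,"y":0,"z":0.25,"yaw":0},{"x":0,"y":0,"z":0.1,"yaw":0}]' | head -5
python3 tip.py | sed -n '1p;4p'
python3 -m inch '[{"x":0,"y":0,"z":0,"yaw":0},{"x":0,"y":0,"z":0,"yaw":0},{"x":0,"y":0,"z":0,"yaw":0},{"x":0,"y":0,"z":0,"yaw":0}]' 0.4 | head -5
```

```text
time_s: 12.6
tcp_pos: [0.6188, 0.1922, 0.1281]
eef_rot: [177.6, 1.4, -23.0]
contact_force: [-9.2, 0.8, 16.3]
gripper_width: 0.0272
t 12.6 tip [611.7 189.2  15. ] mid [614.6 190.6  85.9] rot [177.6   1.4 -23. ] F [-9.2  0.8 16.3]
rack tip->.13 [-0.07  0.07 -4.6 ] tip->.05 [ 0.01 -0.06 -1.41] mid->.087 [-0.04 -0.02 -0.04]
time_s: 12.93
tcp_pos: [0.6208, 0.193, 0.1309]
eef_rot: [177.8, 1.2, -22.9]
contact_force: [-0.2, -0.1, -0.1]
gripper_width: 0.0485
```

Released. I'll raise to 0.26 and take wrist measurements of the drift and bolt from there.

```bash
python3 -m inch '[{"x":0,"y":0,"z":-0.2,"yaw":0},{"x":0,"y":0,"z":-0.8,"yaw":0},{"x":0,"y":0,"z":-1,"yaw":0},{"x":0,"y":0,"z":-1,"yaw":0},{"x":0,"y":0,"z":-1,"yaw":0}]' | head -5
python3 -m inch '[{"x":-0.5,"y":-0.3,"z":-1,"yaw":0},{"x":-0.8,"y":-0.5,"z":-0.6,"yaw":0},{"x":-0.5,"y":-0.3,"z":0,"yaw":0},{"x":0,"y":0,"z":0,"yaw":0},{"x":0,"y":0,"z":0,"yaw":0}]' | head -5
cat > parts.py <<'E'
from h import *
from plant import r
s=r.get_state();i=r.camera_info("wrist");p,d=r.capture("wrist"); cv2.imwrite("pics/w4.png",p[:,:,::-1]); print(s['tcp_pos'],s['eef_rot'])
P=cloud(i,d)
for n,c in dict(drift=(.6142,.1925),big=(.6059,.2855)).items():
    near=np.hypot(P[...,0]-c[0],P[...,1]-c[1])
    for lo,hi,R in ((.102,.109,.034),(.115,.2,.03)):
        q=P[(near<R)&(P[...,2]>lo)&(P[...,2]<hi)]
        if len(q)>5:
            x=(q[:,:2]*1000).astype(np.float32); e=cv2.minEnclosingCircle(x); print(n,lo,len(q),np.round(e[0],1),round(e[1],1),np.median(q[:,2]).round(3),q[:,2].max().round(3),[np.round(v,1) for v in cv2.minAreaRect(x)])
print('bolt z.2',go(s,.606,.2856,.2),'z.121',go(s,.606,.2856,.121))
E
python3 parts.py
```

```text
time_s: 13.35
tcp_pos: [0.6223, 0.1946, 0.2302]
eef_rot: [177.4, 1.5, -23.0]
contact_force: [0.9, -0.0, 0.5]
gripper_width: 0.0611
time_s: 13.77
tcp_pos: [0.5955, 0.241, 0.2823]
eef_rot: [178.1, 0.9, -23.0]
contact_force: [-0.0, -0.1, 0.6]
gripper_width: 0.0618
[0.59554623 0.2409593  0.28230362] [178.09195332   0.91908524 -22.99752788]
drift 0.102 1943 [615.7 191.8] 26.9 0.105 0.109 [array([615.8, 191.9]), array([53.5, 52.8]), np.float64(41.7)]
drift 0.115 1497 [615.6 191.8] 14.2 0.153 0.157 [array([615.7, 191.9]), array([27.9, 27.7]), np.float64(12.6)]
big 0.102 1121 [607.7 287.5] 29.3 0.105 0.109 [array([609.7, 285.1]), array([58.3, 48.3]), np.float64(41.2)]
big 0.115 2019 [605.9 285.7] 20.7 0.129 0.132 [array([605.9, 285.5]), array([36.3, 40.8]), np.float64(6.6)]
bolt z.2 [-0.26 -1.92  3.23] z.121 [-0.21 -2.02  6.39]
```

The drift is back at (615.7,191.8). Collar and handle centres coincide, so it is upright, about 2 mm from its start. Now the bolt.

```bash
python3 -m inch '[{"x":-0.1,"y":-0.7,"z":0.5,"yaw":0},{"x":-0.1,"y":-0.7,"z":0.8,"yaw":0},{"x":-0.05,"y":-0.5,"z":0.8,"yaw":0},{"x":0,"y":0,"z":0.6,"yaw":0},{"x":0,"y":0,"z":0,"yaw":0}]' | head -5
python3 -c "
from h import *
from plant import r
s=r.get_state();print(go(s,.606,.2856,.121))"
```

```text
time_s: 14.23
tcp_pos: [0.6077, 0.2851, 0.2064]
eef_rot: [177.9, 1.0, -23.2]
contact_force: [0.1, -0.2, -1.0]
gripper_width: 0.061
[-0.01 -0.11  3.41]
```

```bash
python3 -m inch '[{"x":0,"y":-0.05,"z":0.8,"yaw":0},{"x":0,"y":-0.03,"z":0.9,"yaw":0},{"x":0,"y":-0.02,"z":0.7,"yaw":0},{"x":0,"y":0,"z":0.3,"yaw":0},{"x":0,"y":0,"z":0,"yaw":0}]' | head -5
python3 -c "
from h import *
from plant import r
s=r.get_state();print(go(s,.606,.2856,.121))"
```

```text
time_s: 14.65
tcp_pos: [0.6076, 0.2834, 0.1332]
eef_rot: [177.6, 1.1, -23.3]
contact_force: [0.3, 0.1, -0.2]
gripper_width: 0.0616
[-0.08 -0.08  0.49]
```

```bash
python3 -m inch '[{"x":-0.06,"y":-0.06,"z":0.3,"yaw":0},{"x":0,"y":0,"z":0.15,"yaw":0},{"x":0,"y":0,"z":0,"yaw":0}]' | head -5
python3 -m inch '[{"x":0,"y":0,"z":0,"yaw":0},{"x":0,"y":0,"z":0,"yaw":0},{"x":0,"y":0,"z":0,"yaw":0},{"x":0,"y":0,"z":0,"yaw":0}]' -1 50| head -5
python3 -m inch '[{"x":0,"y":0,"z":0,"yaw":0},{"x":0,"y":0,"z":0,"yaw":0},{"x":0,"y":0,"z":0,"yaw":0}]'| head -5
```

```text
time_s: 14.9
tcp_pos: [0.6076, 0.285, 0.1226]
eef_rot: [177.6, 1.0, -23.3]
contact_force: [-0.3, 0.8, 0.5]
gripper_width: 0.0615
time_s: 15.23
tcp_pos: [0.6089, 0.2858, 0.1254]
eef_rot: [177.8, 0.9, -23.3]
contact_force: [-0.1, 0.1, -0.1]
gripper_width: 0.0401
time_s: 15.48
tcp_pos: [0.6088, 0.2859, 0.1258]
eef_rot: [177.9, 0.9, -23.3]
contact_force: [-0.5, -0.4, -0.9]
gripper_width: 0.0359
```

```bash
python3 -m inch '[{"x":0,"y":0,"z":-0.4,"yaw":0},{"x":0,"y":0,"z":-0.8,"yaw":0},{"x":0,"y":0,"z":-1,"yaw":0},{"x":0,"y":0,"z":-1,"yaw":0},{"x":0,"y":0,"z":-1,"yaw":0}]' | head -5
python3 -m inch '[{"x":0,"y":0,"z":-1,"yaw":0},{"x":0,"y":0,"z":-1,"yaw":0},{"x":0,"y":0,"z":-0.5,"yaw":0},{"x":0,"y":0,"z":0,"yaw":0}]' | head -5
sed -e 's/\[179.6,-.3,-23.0\]/[177.9,.9,-23.3]/;s/\.6163,.1922,.1274/.6088,.2859,.1258/;s/\.6139,.1915/.6059,.2856/;s/\.014+h/.045+h/;s/\.5553,-.1035/.5549,-.1045/;s/need(.071,\(\[.*\]\))$/X/' -e 's/pt(.071)/pt(.0425)/;s/need(.071,/need(.0425,/' tip.py > tipb.py; python3 tipb.py
```

```text
time_s: 15.9
tcp_pos: [0.6068, 0.286, 0.226]
eef_rot: [176.9, 1.6, -23.4]
contact_force: [0.5, 0.6, -4.9]
gripper_width: 0.035
time_s: 16.23
tcp_pos: [0.6101, 0.2886, 0.2985]
eef_rot: [177.2, 1.4, -23.4]
contact_force: [0.4, 0.1, -3.8]
gripper_width: 0.0359
t 16.2333 tip [606.1 287.7 217.7] mid [606.7 288.  260.2] rot [177.2   1.4 -23.4] F [ 0.4  0.1 -3.8]
lens tip->z.11 [ 4.4  14.68  4.92] tip->.075 [ 4.43 14.61  6.32] mid->.087 [ 4.45 14.57  7.54]
bed tip->z.11 [ 4.46 14.99  4.93] tip->.075 [ 4.5  14.92  6.33] mid->.087 [ 4.51 14.88  7.55]
rack tip->.13 [ 0.11 -0.09  3.51] tip->.05 [ 0.19 -0.25  6.7 ] mid->.087 [ 0.18 -0.24  6.92]
```

```bash
python3 -m inch '[{"x":0.2,"y":0.6,"z":0,"yaw":0},{"x":0.3,"y":1,"z":0,"yaw":0},{"x":0.3,"y":1,"z":0,"yaw":0},{"x":0.3,"y":1,"z":0,"yaw":0},{"x":0.3,"y":1,"z":0,"yaw":0}]' | head -3
python3 -m inch '[{"x":0.3,"y":1,"z":0,"yaw":0},{"x":0.3,"y":1,"z":0,"yaw":0},{"x":0.3,"y":1,"z":0,"yaw":0},{"x":0.3,"y":1,"z":0,"yaw":0},{"x":0.3,"y":1,"z":0,"yaw":0}]' | head -3
python3 -m inch '[{"x":0.2,"y":0.6,"z":0.1,"yaw":0},{"x":0.1,"y":0.3,"z":0,"yaw":0},{"x":0,"y":0,"z":0,"yaw":0},{"x":0,"y":0,"z":0,"yaw":0}]' | head -3
python3 tipb.py
python3 - <<'E'
from hole import *
try: hole("wrist","w5")
except Exception as e: print(e)
try: hole("top","t5")
except Exception as e: print(e)
w=cv2.imread("pics/w5.png"); t=cv2.imread("pics/t5.png")
cv2.imwrite("pics/m5.png",np.hstack([cv2.resize(w[20:320,180:580],(400,300)),cv2.resize(t[215:305,380:500],(400,300))]))
E
```

```text
time_s: 16.65
tcp_pos: [0.5934, 0.1689, 0.2975]
eef_rot: [177.0, 1.8, -23.1]
time_s: 17.07
tcp_pos: [0.5724, 0.0309, 0.2964]
eef_rot: [176.6, 2.3, -23.1]
time_s: 17.4
tcp_pos: [0.5656, -0.0001, 0.2916]
eef_rot: [176.4, 2.7, -23.5]
t 17.4 tip [559.6  -1.3 211. ] mid [561.2  -0.8 253.4] rot [176.4   2.7 -23.5] F [-0.2  0.3 -4.9]
lens tip->z.11 [1.6  3.29 4.18] tip->.075 [1.66 3.21 5.58] mid->.087 [1.66 3.18 6.8 ]
bed tip->z.11 [1.66 3.61 4.2 ] tip->.075 [1.73 3.52 5.59] mid->.087 [1.73 3.49 6.81]
rack tip->.13 [ -2.72 -11.45   2.66] tip->.05 [ -2.57 -11.65   5.85] mid->.087 [ -2.61 -11.62   6.08]
outer [487. 141.] ell [array([ 546.7, -150.8]), array([ 96.8, 238.5]), np.float64(169.0)] rect [array([ 543.2, -153.9]), array([199.5,  90.2]), np.float64(78.3)]
hole [415. 165.] ell [array([557.2, -99.5]), array([32.9, 36.3]), np.float64(39.0)] rect [array([557.1, -99.3]), array([33.1, 36. ]), np.float64(23.8)]
outer [481. 279.] ell [array([ 534., -197.]), array([75.3, 94.9]), np.float64(61.1)] rect [array([ 536.8, -195.5]), array([75. , 83.5]), np.float64(78.5)]
cannot access local variable 'box' where it is not associated with a value
```

View pics/m5.png

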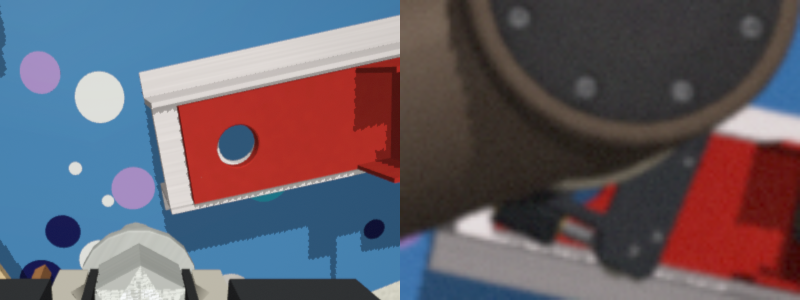

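Left (wrist): the holes are now in line, with blue through nearly the whole hole at about (237,143) in the crop, and the bolt is held upright. Right (top): the arm hides the hole.

```bash
sed -i 's/\.5549,-.1045/.5553,-.1032/' tipb.py
python3 -m inch '[{"x":0.4,"y":0.8,"z":0.3,"yaw":0},{"x":0.5,"y":1,"z":0.6,"yaw":0},{"x":0.4,"y":0.9,"z":0.6,"yaw":0},{"x":0.3,"y":0.6,"z":0.6,"yaw":0},{"x":0,"y":0,"z":0,"yaw":0}]' | head -5; python3 tipb.py | sed -n '1p;3p'
```

```text
time_s: 17.92
tcp_pos: [0.5695, -0.0895, 0.2408]
eef_rot: [176.6, 2.6, -22.8]
contact_force: [-0.8, 0.7, -5.3]
gripper_width: 0.0358
t 17.9167 tip [563.7 -90.6 160.2] mid [565.2 -90.2 202.7] rot [176.6   2.6 -22.8] F [-0.8  0.7 -5.3]
bed tip->z.11 [-0.03  0.48  2.04] tip->.075 [0.04 0.39 3.44] mid->.087 [0.04 0.36 4.66]
```

```bash
python3 -m inch '[{"x":0,"y":0.3,"z":0.6,"yaw":0},{"x":0,"y":0.15,"z":0.6,"yaw":0},{"x":0,"y":0,"z":0.4,"yaw":0},{"x":0,"y":0,"z":0,"yaw":0}]' | head -5; python3 tipb.py | sed -n '1p;3p'
```

```text
time_s: 18.25
tcp_pos: [0.5642, -0.0991, 0.1998]
eef_rot: [176.6, 2.5, -22.7]
contact_force: [0.4, 0.2, -4.9]
gripper_width: 0.0351
t 18.25 tip [ 558.5 -100.2  119.1] mid [560.  -99.8 161.6] rot [176.6   2.5 -22.7] F [ 0.4  0.2 -4.9]
bed tip->z.11 [-0.06  0.14  0.38] tip->.075 [0.01 0.06 1.77] mid->.087 [0.01 0.02 2.99]
```

```bash
python3 -m inch '[{"x":-0.05,"y":0.12,"z":0.3,"yaw":0},{"x":0,"y":0,"z":0.4,"yaw":0},{"x":0,"y":0,"z":0.4,"yaw":0}]' | head -5; python3 tipb.py | sed -n '1p;3p'; python3 -m inch '[{"x":0.02,"y":0,"z":0.3,"yaw":0},{"x":0,"y":0,"z":0.3,"yaw":0}]' | head -5; python3 tipb.py | sed -n '1p;3p'
```

```text
time_s: 18.5
tcp_pos: [0.5629, -0.1004, 0.1739]
eef_rot: [176.8, 2.2, -22.5]
contact_force: [0.0, 0.1, -3.8]
gripper_width: 0.0352
t 18.5 tip [ 557.7 -101.5   93.3] mid [ 558.9 -101.1  135.7] rot [176.8   2.2 -22.5] F [ 0.   0.1 -3.8]
bed tip->z.11 [-0.09  0.14 -0.66] tip->.075 [-0.03  0.06  0.74] mid->.087 [-0.03  0.02  1.96]
time_s: 18.67
tcp_pos: [0.5626, -0.1006, 0.1573]
eef_rot: [176.8, 2.2, -22.5]
contact_force: [-0.1, -0.1, -4.3]
gripper_width: 0.0356
t 18.6667 tip [ 557.4 -101.7   76.7] mid [ 558.6 -101.3  119.1] rot [176.8   2.2 -22.5] F [-0.1 -0.1 -4.3]
bed tip->z.11 [-0.11  0.16 -1.32] tip->.075 [-0.05  0.08  0.07] mid->.087 [-0.04  0.05  1.29]
```

```bash
python3 -m inch '[{"x":-0.03,"y":0.04,"z":0.4,"yaw":0},{"x":0,"y":0,"z":0.4,"yaw":0},{"x":0,"y":0,"z":0.3,"yaw":0}]' | head -5; python3 tipb.py | sed -n '1p;3p'; python3 -m inch '[{"x":0,"y":0,"z":0.15,"yaw":0},{"x":0,"y":0,"z":0.1,"yaw":0}]' | head -5; python3 tipb.py | sed -n '1p;3p'
```

```text
time_s: 18.92
tcp_pos: [0.5599, -0.1022, 0.1272]
eef_rot: [176.8, 2.2, -22.4]
contact_force: [-0.7, 0.6, -5.0]
gripper_width: 0.0356
t 18.9167 tip [ 554.7 -103.3   46.5] mid [ 555.9 -102.9   89. ] rot [176.8   2.2 -22.4] F [-0.7  0.6 -5. ]
bed tip->z.11 [-0.08  0.13 -2.53] tip->.075 [-0.02  0.05 -1.14] mid->.087 [-0.02  0.02  0.08]
time_s: 19.08
tcp_pos: [0.5591, -0.1031, 0.1226]
eef_rot: [176.6, 2.2, -22.4]
contact_force: [-15.4, 6.5, 45.3]
gripper_width: 0.0357
t 19.0833 tip [ 553.8 -104.4   42. ] mid [ 555.  -103.9   84.4] rot [176.6   2.2 -22.4] F [-15.4   6.5  45.3]
bed tip->z.11 [-0.07  0.09 -2.72] tip->.075 [-0.01  0.01 -1.32] mid->.087 [-0.01 -0.02 -0.1 ]
```

The flange is seated: mid is at 84.4 mm against 84.5 expected. I'll release and withdraw.

```bash
python3 -m inch '[{"x":0,"y":0,"z":-0.05,"yaw":0},{"x":0,"y":0,"z":0,"yaw":0},{"x":0,"y":0,"z":0,"yaw":0},{"x":0,"y":0,"z":0,"yaw":0}]' 0.4 | head -5
python3 -m inch '[{"x":0,"y":0,"z":-0.2,"yaw":0},{"x":0,"y":0,"z":-0.6,"yaw":0},{"x":0,"y":0,"z":-1,"yaw":0},{"x":0,"y":0,"z":-1,"yaw":0},{"x":0,"y":0,"z":-1,"yaw":0}]' | head -5
python3 -m inch '[{"x":-0.4,"y":-0.4,"z":-1,"yaw":0},{"x":-0.8,"y":-0.8,"z":-1,"yaw":0},{"x":-0.8,"y":-0.8,"z":0,"yaw":0},{"x":0,"y":0,"z":0,"yaw":0},{"x":0,"y":0,"z":0,"yaw":0}]' | head -5
python3 - <<'E'
from h import *
from plant import r
i=r.camera_info("wrist");p,d=r.capture("wrist"); P=cloud(i,d)
for n,c,lv in (("bolt",(.555,-.104),((.099,.107,.034),(.112,.2,.03))),("drift",(.614,.1915),((.102,.109,.034),(.115,.2,.03)))):
    near=np.hypot(P[...,0]-c[0],P[...,1]-c[1])
    for lo,hi,R in lv:
        q=P[(near<R)&(P[...,2]>lo)&(P[...,2]<hi)]
        if len(q)>5:
            e=cv2.minEnclosingCircle((q[:,:2]*1000).astype(np.float32)); print(n,lo,len(q),np.round(e[0],1),round(e[1],1),np.median(q[:,2]).round(4))
s,_=r.capture("side")
cv2.imwrite("pics/m6.png",np.hstack([cv2.resize(p[:320],(400,200)),cv2.resize(s[60:340,200:480],(400,400))[:200]])[:,:,::-1])
cv2.imwrite("pics/m6.png",np.vstack([cv2.resize(p,(640,480))[:300],cv2.resize(s[80:330,160:480],(640,300),interpolation=cv2.INTER_AREA)])[:,:,::-1])
E
```

```text
time_s: 19.42
tcp_pos: [0.5618, -0.1035, 0.1272]
eef_rot: [176.7, 1.8, -22.3]
contact_force: [-0.3, -0.1, 0.1]
gripper_width: 0.0567
time_s: 19.83
tcp_pos: [0.5635, -0.1002, 0.2196]
eef_rot: [176.4, 2.5, -22.4]
contact_force: [0.3, 0.9, -0.5]
gripper_width: 0.0612
time_s: 20.25
tcp_pos: [0.542, -0.0311, 0.2787]
eef_rot: [176.7, 1.9, -22.4]
contact_force: [0.1, -0.9, 0.7]
gripper_width: 0.0612
bolt 0.099 1265 [ 555.7 -102.9] 26.9 0.1023
bolt 0.112 2184 [ 555.6 -103.3] 20.8 0.1262
drift 0.102 1804 [612.8 187.4] 29.1 0.1055
drift 0.115 797 [615.3 188.7] 13.8 0.1271
```

View pics/m6.png

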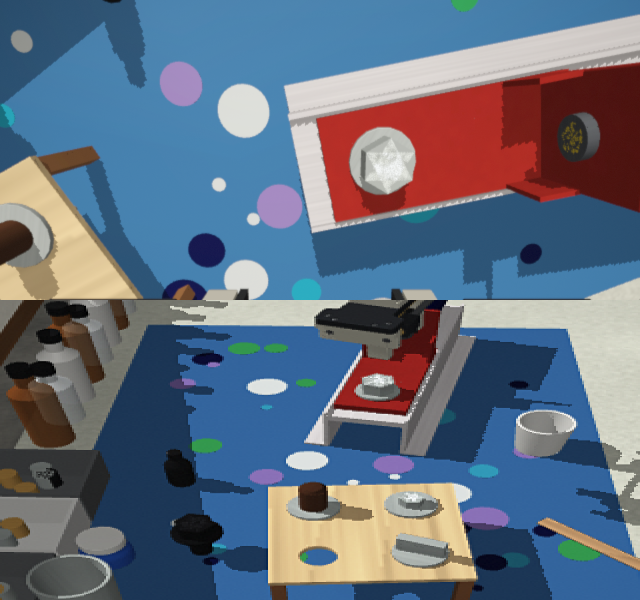

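The bolt's flange is flat on the carriage: flange at 102 mm, head top at 126 mm, centres coincide. The drift is back in its rack hole (side crop, about (313,500)), and the gripper is clear. Handing in.

```bash
python3 -c "
from plant import r
print(r.close_job())"
```

```text
the job is handed in; nothing more can be done
None
```

I levered the carriage into line with the drift, put the drift back in its own rack hole, dropped the large hex bolt through both holes, and handed in after about 20 s on the robot's clock. The hand-in reported no verdict.

**Last checks**
- **Bolt:** axis at (555.6, -103), about 2 mm from the bed hole's estimated axis. The flange top is at 102 mm and the head top at 126 mm, against 103 and 127 expected. Flange and head centres coincide within 0.4 mm, so it stands upright.
- **Drift:** about 2 mm from its starting position when measured just after release, and upright. The last picture shows it still in its hole. The final wrist measurement put it 3–4 mm off, but it was only partly in view.
- **Gripper:** clear of everything, with contact force near zero.
- **Peak force read:** about 48 N in total as the bolt's flange seated. I only read the force at the end of each move.

**Disagreements along the way**
- The top and side views put the carriage hole 3–4 mm away from where the wrist view put it. The drift's seated position matched the wrist view.
- The first bed-hole fit gave a 17.9 mm offset, against the stated 14–17 mm.
- The tool built up 2–4 degrees of tilt during the moves, which I allowed for in the tip estimates.
- The carriage hole is covered by the bolt's flange, so its final alignment could not be measured. Before the bolt went in, the wrist view showed the holes only a few millimetres out of line.

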